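Close the slide boxes and file them in the low rack

TASK

The slide boxes standing loose on the table have lids that are not down yet: press each lid fully home, then slide every box lengthways under the top of the low rack, each into an empty pigeonhole of its own, right in against the stop at the back, upright and with its lid still fully down. Leave the box that is already filed, the loupe and the pencil cup where they are.

Things in the scene. Friction and masses are not known exactly. Their poses are not given: they have to be found in the camera images.
- box1: a small buff card slide box to be closed and filed, 132 long (its x) x 56 wide (its y), 56 high with the lid shut; origin: centre of its underside, z up; ends alike. Base 38 high; the lid (18 high, same outline) sits above it on a pale neck. A rigid block of 0.2 to 0.35 kg. Three or all four of box1..box4 are present, on the table
- lid1 (a joint): how far the lid of box1 has been pushed down onto its neck, in m: 0 = standing 10 mm proud (box 66 mm high), 0.010 = fully home (box 56 mm high, no gap between lid and base). It starts 6 to 10 mm proud, level; snug: takes about 8 N straight down to move, comes to a hard stop when home, and stays where it is left
- box2: a small buff card slide box to be closed and filed, 132 long (its x) x 56 wide (its y), 56 high with the lid shut; origin: centre of its underside, z up; ends alike. Base 38 high; the lid (18 high, same outline) sits above it on a pale neck. A rigid block of 0.2 to 0.35 kg. Three or all four of box1..box4 are present, on the table
- lid2 (a joint): how far the lid of box2 has been pushed down onto its neck, in m: 0 = standing 10 mm proud (box 66 mm high), 0.010 = fully home (box 56 mm high, no gap between lid and base). It starts 6 to 10 mm proud, level; snug: takes about 8 N straight down to move, comes to a hard stop when home, and stays where it is left
- box3: a small buff card slide box to be closed and filed, 132 long (its x) x 56 wide (its y), 56 high with the lid shut; origin: centre of its underside, z up; ends alike. Base 38 high; the lid (18 high, same outline) sits above it on a pale neck. A rigid block of 0.2 to 0.35 kg. Three or all four of box1..box4 are present, on the table
- lid3 (a joint): how far the lid of box3 has been pushed down onto its neck, in m: 0 = standing 10 mm proud (box 66 mm high), 0.010 = fully home (box 56 mm high, no gap between lid and base). It starts 6 to 10 mm proud, level; snug: takes about 8 N straight down to move, comes to a hard stop when home, and stays where it is left
- box4: a small buff card slide box to be closed and filed, 132 long (its x) x 56 wide (its y), 56 high with the lid shut; origin: centre of its underside, z up; ends alike. Base 38 high; the lid (18 high, same outline) sits above it on a pale neck. A rigid block of 0.2 to 0.35 kg. Three or all four of box1..box4 are present, on the table
- lid4 (a joint): how far the lid of box4 has been pushed down onto its neck, in m: 0 = standing 10 mm proud (box 66 mm high), 0.010 = fully home (box 56 mm high, no gap between lid and base). It starts 6 to 10 mm proud, level; snug: takes about 8 N straight down to move, comes to a hard stop when home, and stays where it is left
- rack: low wooden rack, fixed, 140 deep (x) x 368 wide (y) x 74 high; origin: centre of its underside; open front faces its own -x (to the robot). Five pigeonholes side by side, centred at y = +144, +72, 0, -72, -144 mm, 8 mm dividers, front edges at x = -70. Back open but for a stop rail 12 high, inner face at x = +64: a box pushed right in has its centre at x = -2 and its near end 2 mm inside the front
- bay1 (a point): middle of the mouth of pigeonhole 1 (1 is the rack's leftmost, +y; 5 the rightmost), on the table at the rack's front edge; axes as the rack's. The opening is 64 wide and 60 high under a 14 mm thick top board: a box with a proud lid does not fit; its floor is the table itself
- kept1: a closed slide box of the same kind and size (132 x 56 x 56, origin at the centre of its underside) already filed in pigeonhole 1; only one of kept1..kept5 is present, so one pigeonhole is taken
- bay2 (a point): middle of the mouth of pigeonhole 2 (1 is the rack's leftmost, +y; 5 the rightmost), on the table at the rack's front edge; axes as the rack's. The opening is 64 wide and 60 high under a 14 mm thick top board: a box with a proud lid does not fit; its floor is the table itself
- kept2: a closed slide box of the same kind and size (132 x 56 x 56, origin at the centre of its underside) already filed in pigeonhole 2; only one of kept1..kept5 is present, so one pigeonhole is taken
- bay3 (a point): middle of the mouth of pigeonhole 3 (1 is the rack's leftmost, +y; 5 the rightmost), on the table at the rack's front edge; axes as the rack's. The opening is 64 wide and 60 high under a 14 mm thick top board: a box with a proud lid does not fit; its floor is the table itself
- kept3: a closed slide box of the same kind and size (132 x 56 x 56, origin at the centre of its underside) already filed in pigeonhole 3; only one of kept1..kept5 is present, so one pigeonhole is taken
- bay4 (a point): middle of the mouth of pigeonhole 4 (1 is the rack's leftmost, +y; 5 the rightmost), on the table at the rack's front edge; axes as the rack's. The opening is 64 wide and 60 high under a 14 mm thick top board: a box with a proud lid does not fit; its floor is the table itself
- kept4: a closed slide box of the same kind and size (132 x 56 x 56, origin at the centre of its underside) already filed in pigeonhole 4; only one of kept1..kept5 is present, so one pigeonhole is taken
- bay5 (a point): middle of the mouth of pigeonhole 5 (1 is the rack's leftmost, +y; 5 the rightmost), on the table at the rack's front edge; axes as the rack's. The opening is 64 wide and 60 high under a 14 mm thick top board: a box with a proud lid does not fit; its floor is the table itself
- kept5: a closed slide box of the same kind and size (132 x 56 x 56, origin at the centre of its underside) already filed in pigeonhole 5; only one of kept1..kept5 is present, so one pigeonhole is taken
- loupe: bystander: black magnifier loupe, 48 across, 45 high, standing on the table beyond the right end of the rack; origin at the centre of its underside
- pencil_cup: bystander: dark steel pencil cup, 72 across, 95 high, on the table to the right; origin at the centre of its underside
Things that resemble listed ones, but are neither listed nor needed, are in the scene too. Leave any purple, red or turquoise look-alike of the box4 alone.

How it is judged:
By the outcome, as a careful person would: the job done as asked, in the order asked, and still so for the second after the job is handed in, with the robot touching nothing.
Of box1, box2, box3, box4 only 3 to 4 are there at a start; the rules pass over those that are not, and their reading is None.
Of kept1, kept2, kept3, kept4, kept5 only 1 to 1 are there at a start; the rules pass over those that are not, and their reading is None.
At some moment in a run one of box1, box2, box3, box4 may be knocked a few centimetres aside while the robot is not near it.
Once in a run the grip may slacken for a moment while it holds something.
It also fails if it takes over 210 s, if anything falls off the work surface, if the arm or the gripper's body presses on something with over 40 N, if the wrist force passes 120 N, or if a joint passes its speed limit or range.

ROBOT

A 6-joint arm with a two-finger parallel gripper is mounted at the origin on the work surface. World frame = base frame: x ahead of the robot, y to its left, z up, the work surface at z = 0. Lengths are in mm, angles in rad, forces in N, time in s.
With the tool pointing down it reaches from about 350 to 975 mm from the base axis. Payload 7.1 kg.
Tool frame: the origin (TCP) lies at the very end of the fingers, on their centre line; the grasp point (between the pads) lies 19 mm behind it; z points along the fingers, y is the line along which they close (so a half turn about z gives the same grasp; the last joint's range is limited). The gripper opens to 88 mm and grips with 3 to 60 N. Pads are 20 mm wide; open, the fingers measure 115 mm over their backs; the gripper's body (75 mm by 178 mm) begins 61 mm behind the grasp point.
Start: joints at [-1.172, 0.423, 1.63, -0, 1.089, -0.019], TCP at [253.609, -571.215, 222.675] pointing down, gripper open.
Joint ranges: [-3, 3], [-0.9, 2.11], [0.09, 2.58], [-1.31, 4.45], [0.11, 2.69], [-2.54, 2.54]. Speed limits (rad/s): [2.39, 2.39, 3.01, 3.14, 3.14, 3.14].

INTERFACE

Orientations are given as a unit quaternion [w, x, y, z].
In Python, from station import arm, eoat, kin, telemetry, viewer gives the robot as it stands. Calls block until the motion is done:
- arm.move_to(position, orientation): joint-space move of the TCP to a pose.
- arm.move_l(position, frame=None, rate=150): straight line of the TCP; frame=None keeps the orientation; rate is the mean speed in mm/s.
- arm.set_joints(angles): joint-space move.
- eoat.command_gripper(opening, force=None): finger opening in mm; force is the grip in N (None keeps the last); returns when the fingers have stopped.
- arm.sleep(seconds).
- kin.inverse_kinematics(position, orientation): joint angles nearest the present ones, or None.
- telemetry.get_state(): the state.
- viewer.get_image(name): name is "scene" or "top" or "wrist"; returns the picture (420x560x3 uint8, blue, green, red); there is no depth.
- viewer.camera_params(name): a dict with "intrinsics" (3x3 intrinsics, pixels), "R" (3x3) and "t" (3): a world point X has camera coordinates R X + t; the wrist camera has in their place "tool_from_camera" (4x4, takes a point from camera to tool coordinates, whose origin is the TCP and whose axes are the flange's). Camera axes: x right, y down, z forward; pixel columns grow to the right and rows downward; lengths in mm; the calibration is good to about 2 mm. A picture is of the moment at which its call begins: read the wrist's pose just before it. camera_params takes no time and is no camera call.
A pose or a line that the arm cannot do raises arm.MotionError and nothing moves.
- arm.sign_off(): hands the job in; it is judged then, once.
The state is a dict: "time": time; "joint_pos": joint angles; "qvel": joint speeds; "effort": joint torques, N m; "tool_pos": TCP position; "eef_rot": TCP orientation; "wrist_force": force on the tool from outside, world axes, zero at the start; "moment": the same for the moment, N m; "opening": finger opening in mm; "grip_force": force on a finger pad.
Only numpy, scipy, OpenCV 4.12 (cv2) and the standard library are available. Lean on these libraries where they do the work, as an engineer would, in place of code of your own. Each camera call takes 0.05 s, during which the arm holds its last target. There are 200 camera calls.

## Working session

There is one attempt and no reset: what is moved stays moved. The work goes in short steps, each a Python script; the robot and the scene stay as the last script left them, time stands still between calls to the robot, and variables do not carry over. Pictures are saved under pics/ and viewed, at most 14 in all, crops included, and the job is handed in when it is done.

```bash
mkdir -p pics; ls
python3 - <<'E'
from station import arm,eoat,kin,telemetry,viewer
import cv2,numpy as np
for n in("scene","top"):
    cv2.imwrite(f"pics/{n}0.png",viewer.get_image(n)); p=viewer.camera_params(n); print(n,{k:np.round(v,3).tolist() for k,v in p.items()})
print({k:np.round(v,3).tolist() for k,v in viewer.camera_params("wrist").items()})
print(telemetry.get_state())
E
```

```text
pics
scene {'intrinsics': [[388.988, 0.0, 274.182], [0.0, 388.988, 211.049], [0.0, 0.0, 1.0]], 'R': [[-0.733, 0.68, -0.011], [0.437, 0.46, -0.773], [-0.52, -0.572, -0.635]], 't': [379.484, -127.728, 1153.279]}
top {'intrinsics': [[477.015, 0.0, 281.254], [0.0, 477.015, 214.025], [0.0, 0.0, 1.0]], 'R': [[-0.03, -0.999, -0.015], [-0.996, 0.031, -0.083], [0.084, 0.013, -0.996]], 't': [-42.981, 499.314, 1480.739]}
{'intrinsics': [[300.326, 0.0, 278.035], [0.0, 300.326, 211.027], [0.0, 0.0, 1.0]], 'tool_from_camera': [[0.0, -0.962, -0.272, 73.422], [1.0, 0.0, -0.0, 0.262], [0.0, -0.272, 0.962, -161.929], [0.0, 0.0, 0.0, 1.0]]}
{'time': 0.1, 'joint_pos': array([-1.17202396e+00,  4.23729084e-01,  1.63061680e+00,  1.24514780e-05,
        1.08863202e+00, -1.89928697e-02]), 'qvel': array([-0.00017519, -0.00231026, -0.00039462,  0.00277577, -0.00131823,
        0.00018945]), 'effort': array([ 6.11561118e-04, -5.45608771e+01, -2.74325341e+01,  6.45531085e-02,
        1.86820782e-02, -1.69485827e-05]), 'tool_pos': array([ 253.40494572, -570.76023629,  222.00024217]), 'eef_rot': array([-6.81218204e-04,  9.78263599e-01,  2.07364057e-01, -1.25319001e-04]), 'wrist_force': array([-0.43211532,  0.40459078, -0.59063712]), 'moment': array([-0.00084945, -0.02742137,  0.00331178]), 'grip_force': 0.0, 'opening': 87.76867076900628}
```

View pics/top0.png

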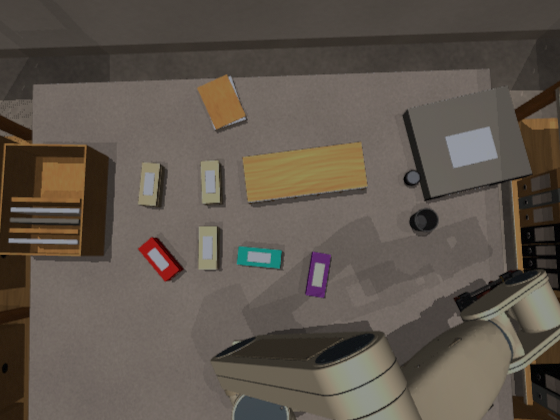

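View pics/scene0.png

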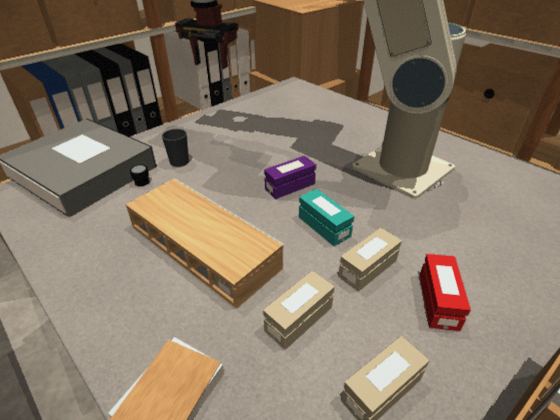

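The top view shows three buff boxes at (150,185), (210,182) and (207,248). The look-alikes are red (160,258), teal (260,258) and purple (318,275), so I'll leave those alone. The rack is at (305,172), the loupe at (412,178) and the cup at (424,220). The scene view shows the same three proud buff boxes and no fourth. Next I'll measure them and take an enlarged crop.

```bash
cat > h.py <<'E'
from station import arm,eoat,kin,telemetry,viewer
import cv2,numpy as np
def ray(cam,uv,z,T=None):
    """pixels (N,2) -> world points on plane z; T=(tool pos, quat) for the wrist"""
    p=viewer.camera_params(cam);uv=np.atleast_2d(uv).astype(float)
    d=np.c_[uv,np.ones(len(uv))]@np.linalg.inv(p["intrinsics"]).T
    if cam=="wrist":
        from scipy.spatial.transform import Rotation as Ro
        M=np.array(p["tool_from_camera"]);R=Ro.from_quat(np.roll(T[1],-1)).as_matrix()
        C=R@M[:3,3]+T[0];d=d@(R@M[:3,:3]).T
    else:
        R=np.array(p["R"]);C=-R.T@np.array(p["t"]);d=d@R
    return (C+d*((z-C[2])/d[:,2])[:,None])
def rect(pts):
    """centre, long, short, yaw(of long axis, in -90..90 deg) of world xy points"""
    (c,s,a)=cv2.minAreaRect(np.float32(pts[:,:2]))
    if s[0]<s[1]: s=(s[1],s[0]);a+=90
    return np.array(c),s[0],s[1],(a+90)%180-90
def blobs(m,amin):
    cs,_=cv2.findContours(m.astype(np.uint8),cv2.RETR_EXTERNAL,cv2.CHAIN_APPROX_NONE)
    return [c[:,0,:] for c in cs if cv2.contourArea(c)>amin]
def quat(yaw):
    """tool down, finger-closing axis (tool y) at yaw+90, tool x at yaw (rad)"""
    return np.array([0,np.cos(yaw/2),np.sin(yaw/2),0])
E
python3 - <<'E'
from h import *
im=cv2.imread("pics/top0.png");h=cv2.cvtColor(im,cv2.COLOR_BGR2HSV)
for y,x in[(168,150),(200,205),(260,207),(172,305),(245,245),(270,312),(120,210),(300,150)]:print((x,y),h[y,x])
def show(n,m,z,a=150):
    for b in blobs(m,a):
        c,l,s,yw=rect(ray("top",b,z));print(n,b.mean(0).round(),c.round(),round(l),round(s),round(yw,1))
H,S,V=cv2.split(h)
show("buff",(H>18)&(H<32)&(S>50)&(S<130)&(V>100),50)
show("wood",(H>10)&(H<26)&(S>120),74,1500)
show("teal",(H>75)&(H<95)&(S>120),50)
show("purple",(H>125)&(H<165)&(S>90),50)
show("red",((H<6)|(H>174))&(S>150),50)
cv2.imwrite("pics/c0.png",cv2.resize(im[130:310,110:350],None,fx=3.3,fy=3.3,interpolation=cv2.INTER_CUBIC))
E
```

```text
(150, 168) [ 23  66 147]
(205, 200) [ 27  58 146]
(207, 260) [ 26  57 147]
(305, 172) [ 22 121 147]
(245, 245) [ 13  35 102]
(312, 270) [143 154 104]
(210, 120) [ 13  37 110]
(150, 300) [ 13  36 114]
buff [407. 409.] [ -96. -409.] 83 40 22.9
buff [287. 398.] [-47. -47.] 402 68 75.8
buff [394. 379.] [ -16. -382.] 85 43 24.4
buff [271. 375.] [ 22. -23.] 378 74 78.2
buff [382. 356.] [  61. -349.] 81 52 30.5
buff [468. 378.] [ -22. -601.] 347 199 -47.9
buff [509. 335.] [ 109. -730.] 133 44 25.8
buff [528. 315.] [ 164. -791.] 108 31 24.5
buff [207. 247.] [401. 173.] 129 56 -1.0
buff [148. 184.] [603. 352.] 133 56 -5.9
buff [210. 181.] [604. 161.] 132 57 1.3
buff [303. 169.] [ 632. -133.] 374 133 -84.5
wood [309. 171.] [ 622. -133.] 364 135 -84.3
wood [ 33. 256.] [371. 633.] 919 332 1.1
wood [535. 186.] [ 589. -833.] 590 141 -4.4
teal [259. 257.] [365.  14.] 133 56 83.1
purple [318. 274.] [ 308. -164.] 132 59 -11.3
red [160. 259.] [370. 318.] 139 67 39.1
```

View pics/c0.png

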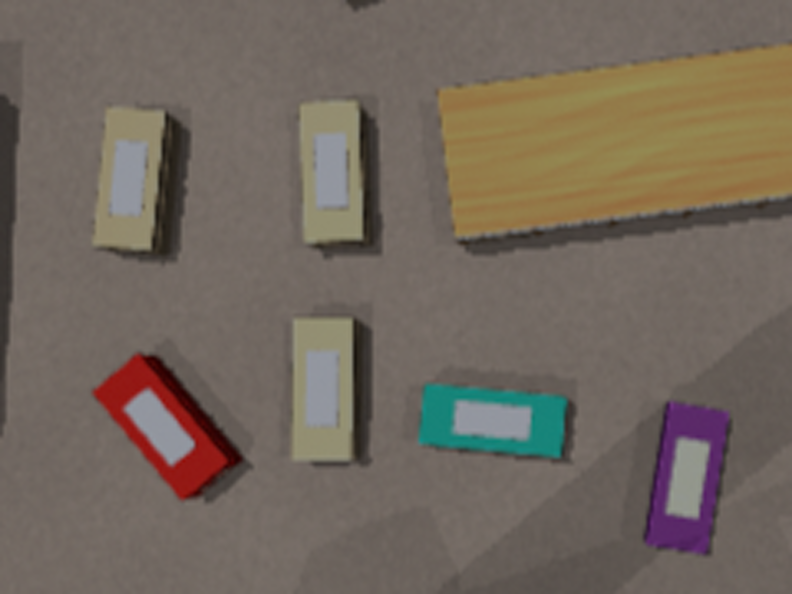

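Run:
```python
from h import *
from scipy.spatial.transform import Rotation as Ro
# tool down, turned 180 about z (camera on robot side), then pitched to look ahead
for yaw in(np.pi,-np.pi):
  for tilt in(35,25):
    for P in([400,-130,220],[430,-130,200],[400,-130,300]):
      R=Ro.from_euler('y',-np.radians(tilt))*Ro.from_quat(np.roll(quat(yaw),-1))
      q=np.roll(R.as_quat(),1); s=kin.inverse_kinematics(P,q); print(yaw,tilt,P,R.as_matrix()[:,2].round(2),None if s is None else np.round(s,2))
im=cv2.imread("pics/scene0.png");cv2.imwrite("pics/c1.png",cv2.resize(im[170:310,110:300],None,fx=4,fy=4,interpolation=cv2.INTER_CUBIC))
```

```text
3.141592653589793 35 [400, -130, 220] [ 0.57  0.   -0.82] None
3.141592653589793 35 [430, -130, 200] [ 0.57  0.   -0.82] None
3.141592653589793 35 [400, -130, 300] [ 0.57  0.   -0.82] None
3.141592653589793 25 [400, -130, 220] [ 0.42  0.   -0.91] [-0.49 -0.03  2.31  0.42  0.51 -2.39]
3.141592653589793 25 [430, -130, 200] [ 0.42  0.   -0.91] [-0.45  0.06  2.29  0.44  0.44 -2.39]
3.141592653589793 25 [400, -130, 300] [ 0.42  0.   -0.91] [-0.49 -0.18  2.21  0.3   0.74 -2.24]
-3.141592653589793 35 [400, -130, 220] [ 0.57  0.   -0.82] None
-3.141592653589793 35 [430, -130, 200] [ 0.57  0.   -0.82] None
-3.141592653589793 35 [400, -130, 300] [ 0.57  0.   -0.82] None
-3.141592653589793 25 [400, -130, 220] [ 0.42  0.   -0.91] [-0.49 -0.03  2.31  0.42  0.51 -2.39]
-3.141592653589793 25 [430, -130, 200] [ 0.42  0.   -0.91] [-0.45  0.06  2.29  0.44  0.44 -2.39]
-3.141592653589793 25 [400, -130, 300] [ 0.42  0.   -0.91] [-0.49 -0.18  2.21  0.3   0.74 -2.24]
```

View pics/c1.png

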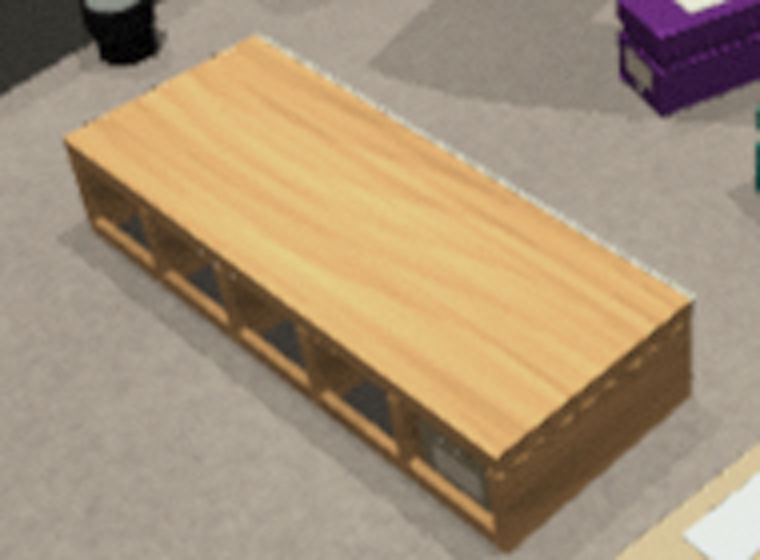

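The scene crop looks at the back of the rack. Only the right-hand hole (crop ~(455,465), the +y end) holds a grey-buff box end, so bay 1 is taken and bays 2–5 are empty. Next I'll take close wrist views of the rack and boxes.

```bash
cat >> h.py <<'E'
def look(p,yaw,name):
    arm.move_to(p,quat(yaw));arm.sleep(.3);s=telemetry.get_state()
    im=viewer.get_image("wrist");cv2.imwrite(f"pics/{name}.png",im)
    T=(s["tool_pos"],s["eef_rot"]);np.savez(f"pics/{name}.npz",p=T[0],q=T[1]);return im,T
def load(name):
    z=np.load(f"pics/{name}.npz");return cv2.imread(f"pics/{name}.png"),(z["p"],z["q"])
E
python3 - <<'E'
from h import *
r=np.radians(5.6)
look([660,-133,300],r,"rk0")
for y in(r-np.pi,r+np.pi):
    if kin.inverse_kinematics([585,-133,300],quat(y)) is not None: look([585,-133,300],y,"rk1");print("ok",telemetry.get_state()["joint_pos"].round(2));break
for n,(x,y,a) in dict(B=(604,161,1.3),A=(603,352,-5.9),C=(401,173,-1)).items():
    look([x+15,y,250],np.radians(a),"b"+n)
print(telemetry.get_state()["time"])
g=lambda n:cv2.imread(f"pics/{n}.png")
cv2.imwrite("pics/m1.png",cv2.resize(np.vstack([np.hstack([g("rk0"),g("rk1")]),np.hstack([g("bA"),g("bC")])]),(800,600),interpolation=cv2.INTER_AREA))
E
```

```text
ok [-0.24  0.31  1.61  0.    1.22 -1.91]
11.6083
```

View pics/m1.png

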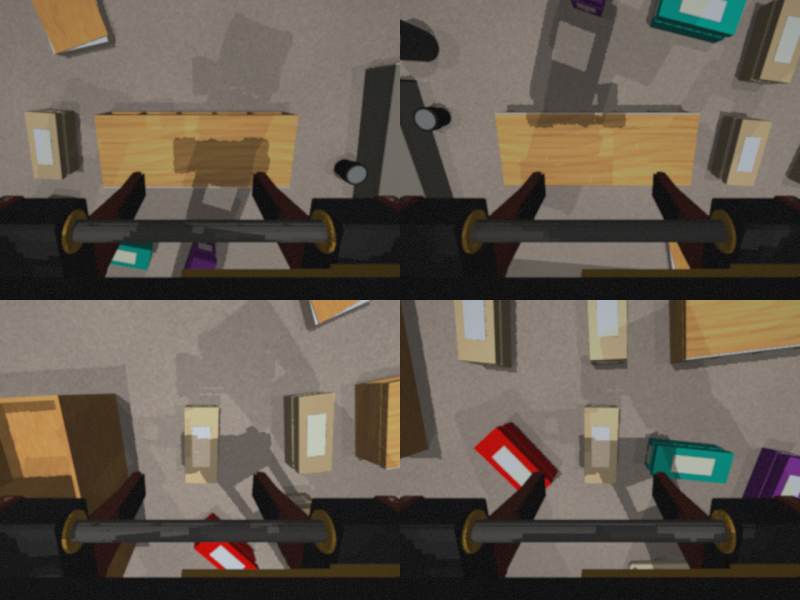

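Run:
```python
from h import *
def hsv(im):return cv2.split(cv2.cvtColor(im,cv2.COLOR_BGR2HSV))
for n in("rk0","rk1"):
    im,T=load(n);H,S,V=hsv(im);m=(H>8)&(H<28)&(S>95)&(V>40);m[290:]=0
    b=max(blobs(cv2.morphologyEx(m.astype(np.uint8),cv2.MORPH_OPEN,np.ones((3,3))),2000),key=len)
    hu=cv2.convexHull(b.astype(np.int32));c4=cv2.approxPolyDP(hu,6,True)[:,0]
    c,l,s,a=rect(ray("wrist",hu[:,0],74,T));print(n,"rect",c.round(1),round(l,1),round(s,1),round(a,2))
    print(c4.tolist(),ray("wrist",c4,74,T)[:,:2].round(1).tolist())
    # column-wise top and bottom edge rows, fit lines
    for side in(0,1):
        xs=np.arange(b[:,0].min()+8,b[:,0].max()-8);ys=np.array([ (b[b[:,0]==x,1].min() if side==0 else b[b[:,0]==x,1].max()) for x in xs])
        ok=np.ones(len(xs),bool)
        for _ in range(6):
            k=np.polyfit(xs[ok],ys[ok],1);r=ys-np.polyval(k,xs);ok=abs(r-np.median(r[ok]))<max(2,1.5*np.std(r[ok])) if _<5 else ok
        W=ray("wrist",np.c_[xs,np.polyval(k,xs)][[0,-1]],74,T)[:,:2];d=W[1]-W[0]
        print(side,ok.sum(),W.round(1).tolist(),"yaw",round(np.degrees(np.arctan2(d[1],d[0]))%180-90,2))
for n in"ABC":
    im,T=load("b"+n);H,S,V=hsv(im);m=(H>15)&(H<34)&(S>45)&(S<120)&(V>70)
    m=cv2.morphologyEx(m.astype(np.uint8),cv2.MORPH_CLOSE,np.ones((5,5)))
    for b in blobs(m,400):
        if b[:,1].mean()>300: continue
        c,l,s,a=rect(ray("wrist",b,64,T));print(n,b.mean(0).round(),c.round(1),round(l,1),round(s,1),round(a,2))
im,T=load("bC");print("odd",ray("wrist",[(361,372)],0,T).round(),ray("top",[(232,372),(235,358)],0).round().tolist())
cv2.imwrite("pics/m2.png",np.hstack([cv2.resize(im[180:280,240:400],None,fx=2.5,fy=2.5),cv2.resize(im[340:400,300:460],None,fx=2.5,fy=2.5)[:,:]if 0 else cv2.resize(im[340:400,300:460],(400,250))]))
```

```text
rk0 rect [ 623.4 -132.8] 367.0 146.1 -84.44
[[416, 161], [404, 259], [145, 260], [133, 161]] [[707.5, -307.2], [571.4, -320.7], [534.6, 41.7], [672.3, 53.9]]
0 248 [[679.2, 44.8], [712.5, -294.3]] yaw 5.6
1 206 [[533.8, 48.7], [570.7, -325.1]] yaw 5.63
rk1 rect [ 622.5 -131.7] 367.1 139.0 -84.67
[[418, 161], [405, 259], [146, 258], [134, 161]] [[537.0, 43.2], [673.2, 55.6], [707.1, -306.7], [572.5, -319.1]]
0 268 [[570.5, -308.9], [537.9, 31.7]] yaw 5.47
1 208 [[709.0, -312.3], [672.7, 61.3]] yaw 5.55
A [421. 281.] [482.4 176.4] 63.0 26.6 40.97
A [281. 201.] [601.  347.9] 135.8 58.1 -6.09
A [434. 183.] [601.  168.9] 137.9 81.3 1.1
A [513. 180.] [598.5  68.9] 166.9 65.3 18.68
B [270. 295.] [479.7 168.4] 56.7 38.4 -88.7
B [500. 161.] [660.1 -94.8] 130.9 16.5 -78.1
B [280. 203.] [601.3 156.4] 138.4 66.8 -0.45
B [127. 196.] [602.1 338.7] 139.6 74.2 -6.22
C [281. 202.] [399.9 168.8] 136.7 61.2 -0.98
C [290.  43.] [569.  157.4] 87.2 57.8 1.11
C [117.  45.] [573.7 345.1] 88.4 67.7 -6.06
odd [[90. 39.  0.]] [[12.0, 110.0, 0.0], [54.0, 100.0, 0.0]]
```

View pics/m2.png

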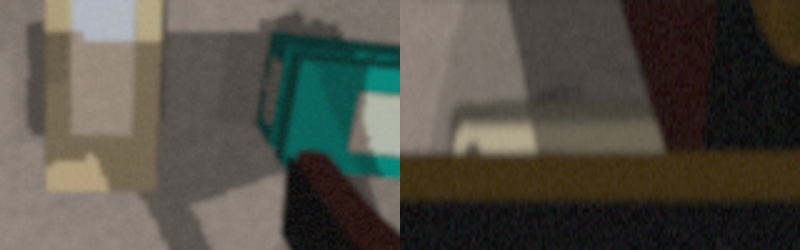

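The right-hand pale patch is the robot's own base plate (~90,39), so there are only three boxes. Rack: centre ≈(623.3,-132.2), yaw 5.57°, measured 367 x 139, which matches. Now I'll press the lids.

```bash
cat >> h.py <<'E'
RC=np.array([623.3,-132.2]);RY=np.radians(5.57);ex=np.array([np.cos(RY),np.sin(RY)]);ey=np.array([-ex[1],ex[0]])
def press(c,yaw):
    arm.move_to([*c,110],quat(yaw));arm.move_l([*c,72],rate=100);arm.sleep(.2)
    f0=telemetry.get_state()["wrist_force"][2];z=71.;log=[]
    while z>50:
        arm.move_l([*c,z],rate=40);s=telemetry.get_state();f=s["wrist_force"][2]-f0;log.append((round(s["tool_pos"][2],1),round(f,1)))
        if f>22 and s["tool_pos"][2]<58.5 or f>32: break
        z-=.8
    arm.move_l([*c,110],rate=150);return log
E
python3 - <<'E'
from h import *
eoat.command_gripper(0,30)
for n,c,a in(("C",(401,171),-1),("B",(603,159),1),("A",(602,350),-6)):
    print(n,[l for l in press(c,np.radians(a)) if abs(l[1])>1]);
    look([c[0]+15,c[1],250],np.radians(a),"p"+n)
print(telemetry.get_state()["time"])
arm.move_to([350,-450,250],quat(0));cv2.imwrite("pics/top1.png",viewer.get_image("top"));s=viewer.get_image("scene");cv2.imwrite("pics/scene1.png",cv2.resize(s[210:420,230:480],(750,600)))
im=cv2.imread("pics/top1.png");H,S,V=cv2.split(cv2.cvtColor(im,cv2.COLOR_BGR2HSV))
for b in blobs((H>18)&(H<32)&(S>50)&(S<130)&(V>100),150):
    c,l,s,yw=rect(ray("top",b,56))
    if c[0]>250 and l<160: print(b.mean(0).round(),c.round(1),round(l),round(s),round(yw,1))
E
```

```text
C [(np.float64(63.1), np.float64(1.6)), (np.float64(62.4), np.float64(4.4)), (np.float64(61.6), np.float64(4.7)), (np.float64(60.8), np.float64(5.9)), (np.float64(60.0), np.float64(5.7)), (np.float64(59.2), np.float64(4.9)), (np.float64(58.4), np.float64(5.1)), (np.float64(57.6), np.float64(5.3)), (np.float64(56.8), np.float64(5.7)), (np.float64(56.2), np.float64(10.8)), (np.float64(56.1), np.float64(21.6)), (np.float64(55.9), np.float64(32.9))]
B [(np.float64(65.8), np.float64(4.2)), (np.float64(65.1), np.float64(5.8)), (np.float64(64.3), np.float64(6.2)), (np.float64(63.5), np.float64(7.0)), (np.float64(62.7), np.float64(6.0)), (np.float64(61.9), np.float64(7.4)), (np.float64(61.1), np.float64(7.0)), (np.float64(60.3), np.float64(6.5)), (np.float64(59.5), np.float64(5.8)), (np.float64(58.7), np.float64(6.0)), (np.float64(57.9), np.float64(6.0)), (np.float64(57.1), np.float64(6.0)), (np.float64(56.4), np.float64(6.8)), (np.float64(56.2), np.float64(12.7)), (np.float64(56.2), np.float64(19.1)), (np.float64(56.1), np.float64(25.1))]
A [(np.float64(70.2), np.float64(-1.2)), (np.float64(63.4), np.float64(4.5)), (np.float64(62.8), np.float64(6.3)), (np.float64(62.0), np.float64(5.7)), (np.float64(61.2), np.float64(6.1)), (np.float64(60.5), np.float64(6.5)), (np.float64(59.7), np.float64(5.8)), (np.float64(58.9), np.float64(5.8)), (np.float64(58.1), np.float64(6.4)), (np.float64(57.3), np.float64(6.7)), (np.float64(56.4), np.float64(6.3)), (np.float64(56.3), np.float64(10.7)), (np.float64(56.2), np.float64(16.4)), (np.float64(56.1), np.float64(20.4)), (np.float64(56.1), np.float64(25.6))]
39.375
[471. 271.] [ 303.3 -626.4] 115 30 39.4
[207. 247.] [400.9 170.3] 129 52 -1.0
[149. 184.] [601.  348.4] 132 56 -6.2
[210. 182.] [602. 158.] 131 56 1.3
```

View pics/scene1.png

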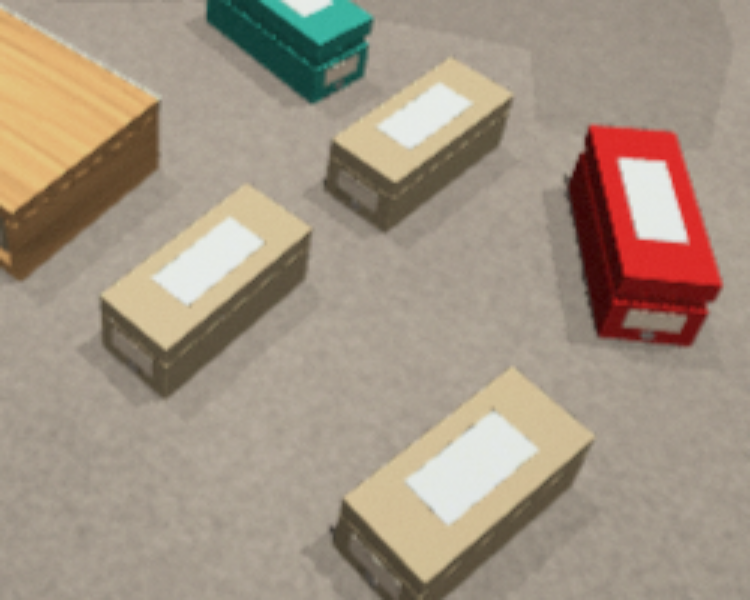

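All three lids are home: each stopped hard at z ≈56, and the crop shows no gaps. The boxes match the 132x56 size. Filing box C first, into bay 4, carried low in front of the rack.

```bash
cat >> h.py <<'E'
OFF=15
def find(c,yaw,name):
    im,T=look([c[0]+15,c[1],250],yaw,name);H,S,V=cv2.split(cv2.cvtColor(im,cv2.COLOR_BGR2HSV))
    m=((H>15)&(H<34)&(S>45)&(S<120)&(V>70)).astype(np.uint8)
    R=[rect(ray("wrist",b,56,T)) for b in blobs(cv2.morphologyEx(m,cv2.MORPH_CLOSE,np.ones((5,5))),800) if b[:,1].mean()<300]
    return min(R,key=lambda r:np.hypot(*(r[0]-c)))
def st(tag):
    s=telemetry.get_state();print(tag,round(s["time"],1),s["tool_pos"].round(1),"F",s["wrist_force"].round(1),"op",round(s["opening"],1),"g",round(s["grip_force"],1));return s
def mouth(bx,bay): return RC+ex*bx+ey*(216-72*bay)
def pick(c,yaw):
    u=np.array([np.cos(yaw),np.sin(yaw)]);g=c-OFF*u
    eoat.command_gripper(88);arm.move_to([*g,110],quat(yaw));arm.move_l([*g,6],rate=120)
    eoat.command_gripper(40,40);st("grip");arm.move_l([*g,11],rate=60);return g
def carry(way,bay):
    for w in way: arm.move_l([*w,11],quat(0),rate=150)
    gy=(mouth(-159,bay))[1]
    arm.move_to([*way[-1],11],quat(np.pi/2));arm.move_l([465,way[-1][1],11],rate=150)
    arm.move_l([465,gy,11],rate=150);arm.move_l([440,gy,11],rate=150);st("carried")
    arm.move_to([440,gy,11],quat(RY));arm.move_l([*mouth(-146-OFF,bay),11],quat(RY),rate=120)
    arm.move_l([*mouth(-146-OFF,bay),6.5],rate=40);st("at mouth")
E
python3 - <<'E'
from h import *
c,l,s,a=find(np.array([401,170]),0,"f_C");print(c.round(1),round(l),round(s),round(a,1))
assert l<145 and s<70
pick(c,np.radians(a));carry([(440,172)],4)
arm.sleep(.1);cv2.imwrite("pics/w1.png",viewer.get_image("wrist"))
cv2.imwrite("pics/s1.png",viewer.get_image("top"))
g=lambda n:cv2.resize(cv2.imread(f"pics/{n}.png"),(400,300));cv2.imwrite("pics/m3.png",np.hstack([g("w1"),g("s1")]))
E
```

```text
[399.1 171. ] 136 62 -1.7
grip 48.6 [384.1 171.4   6.2] F [-1.4 -0.7  5.2] op 55.8 g 40.0
carried 54.2 [ 439.3 -219.    11. ] F [ 0.5 -0.8 -3.7] op 56.0 g 40.0
at mouth 56.2 [ 469.2 -219.3    6.2] F [-0.5 -0.2 -2.8] op 55.6 g 40.0
```

View pics/m3.png

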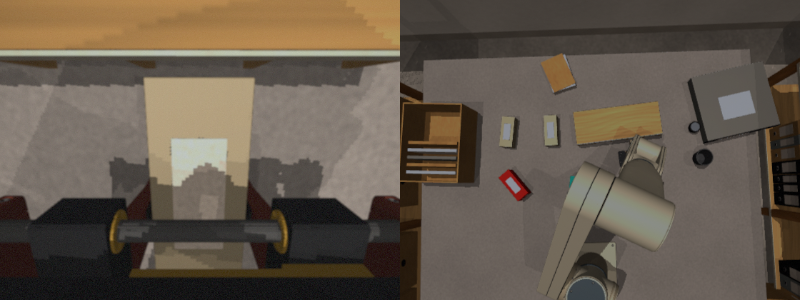

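The wrist view shows box C gripped, with its top at (145–255, 78). Divider feet show near (240,65) and (370,65), so I'll enlarge that strip and check the alignment before inserting.

Run:
```python
from h import *
im=cv2.imread("pics/w1.png");T=telemetry.get_state();T=(T["tool_pos"],T["eef_rot"])
from scipy.spatial.transform import Rotation as Ro
p=viewer.camera_params("wrist");M=np.array(p["tool_from_camera"]);R=Ro.from_quat(np.roll(T[1],-1)).as_matrix()
def proj(P):
    q=M[:3,:3].T@(R.T@(np.array(P)-T[0])-M[:3,3]);q=p["intrinsics"]@q;return (q[:2]/q[2]).round(1)
for d in(0,-36,-108,-180,-252):
    xy=RC+ex*-70+ey*d;print(d,"floor",proj([*xy,0]),"z60",proj([*xy,60]))
im=im[60:140];cv2.imwrite("pics/c4.png",cv2.resize(cv2.convertScaleAbs(im,alpha=1.6,beta=20),None,fx=1.42,fy=3,interpolation=cv2.INTER_CUBIC))
```

```text
0 floor [139.7  90.4] z60 [59.1 69.7]
-36 floor [208.5  90.4] z60 [168.   69.7]
-108 floor [346.3  90.4] z60 [385.9  69.7]
-180 floor [484.   90.4] z60 [603.9  69.7]
-252 floor [621.9  90.4] z60 [821.9  69.7]
```

View pics/c4.png

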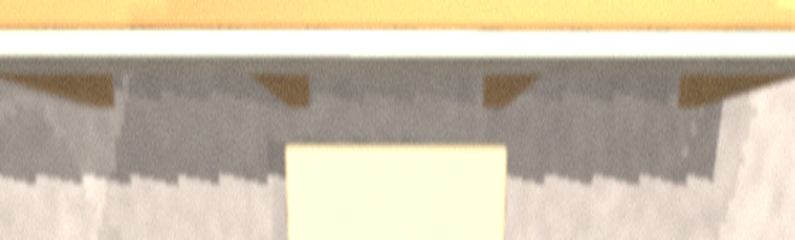

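The divider feet sit at columns 217.6 and 340 (midpoint 278.9) and the box centre is at 278.5, so it's aligned. Inserting.

```bash
cat >> h.py <<'E'
def insert(bay):
    f0=telemetry.get_state()["wrist_force"]
    for bx in np.arange(-138,-75,8):
        arm.move_l([*mouth(bx-OFF,bay),6.5],rate=60);f=telemetry.get_state()["wrist_force"]-f0
        if np.hypot(f[0],f[1])>15: print("BLOCKED",bx,f.round(1));return False
    st("inserted");eoat.command_gripper(88);arm.move_l([*mouth(bx-OFF,bay),120],rate=150)
    return push(bay,bx)
def push(bay,bx):
    back=mouth(bx-66-35,bay);eoat.command_gripper(0)
    arm.move_l([*back,120],rate=150);arm.move_l([*back,16],rate=120);arm.sleep(.2)
    f0=telemetry.get_state()["wrist_force"];x=bx-66-25;F=0
    while x<-55:
        rate=50 if x<-90 else 20
        arm.move_l([*mouth(x,bay),16],rate=rate);s=telemetry.get_state();F=-(s["wrist_force"]-f0)[:2]@ex
        if F>14: break
        x+=4 if x<-90 else 1
    xr=(s["tool_pos"][:2]-RC)@ex;print("push end x_rack",round(xr,1),"F",round(F,1))
    arm.move_l([*mouth(-120,bay),16],rate=120);arm.move_l([*mouth(-120,bay),120],rate=150);st("done");return xr
E
python3 - <<'E'
from h import *
insert(4)
c,l,s,a=find(np.array([602,158]),0,"f_B");print("B",c.round(1),round(l),round(s),round(a,1))
cv2.imwrite("pics/s2.png",viewer.get_image("scene"))
cv2.imwrite("pics/m4.png",np.hstack([cv2.resize(cv2.imread("pics/s2.png")[170:310,110:300],(400,300)),cv2.resize(cv2.imread("pics/f_B.png"),(400,300))]))
E
```

```text
inserted 58.6 [ 534.1 -213.3    6.5] F [-0.4  0.2 -2.8] op 55.7 g 40.0
push end x_rack -83.5 F 15.6
done 72.8 [ 510.5 -215.3  119.4] F [ 0.3 -0.5 -0.6] op 0.4 g 0.0
B [600.7 157.9] 137 59 1.1
```

View pics/m4.png

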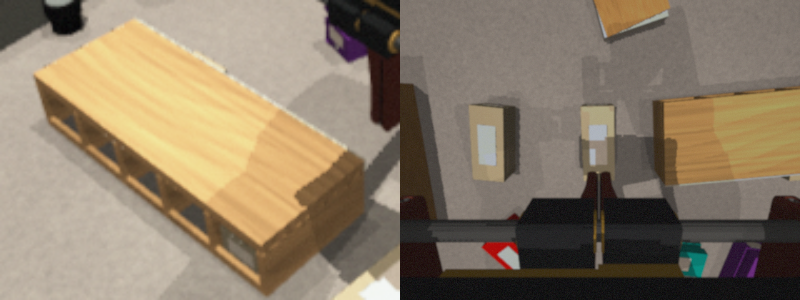

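```bash
cat >> h.py <<'E'
def peek(y,name,P=(430,200)):
    from scipy.spatial.transform import Rotation as Ro
    R=Ro.from_euler('y',-np.radians(25))*Ro.from_quat(np.roll(quat(np.pi),-1))
    arm.move_to([P[0],y,P[1]],np.roll(R.as_quat(),1));arm.sleep(.3);s=telemetry.get_state()
    im=viewer.get_image("wrist");cv2.imwrite(f"pics/{name}.png",im);np.savez(f"pics/{name}.npz",p=s["tool_pos"],q=s["eef_rot"])
E
python3 - <<'E'
from h import *
arm.move_to([470,0,250],quat(0))
peek(-150,"k1");print(telemetry.get_state()["time"])
E
```

```text
79.2583
```

View pics/k1.png

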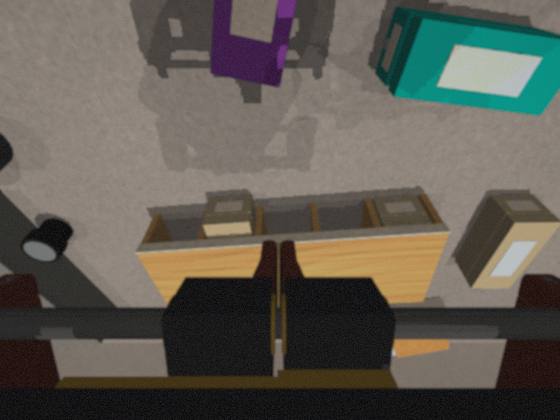

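Run:
```python
from h import *
im,T=load("k1")
for n,uv,z in(("lid near edge L",(203,222),56),("lid near edge R",(252,220),56),("base foot L",(208,196),0),("base foot R",(250,194),0),("kept foot L",(376,199),0),("kept foot R",(420,196),0),("div foot",(257,210),0)):
    w=ray("wrist",[uv],z,T)[0][:2];print(n,w.round(1),"rack",((w-RC)@ex).round(1),((w-RC)@ey).round(1))
cv2.imwrite("pics/c5.png",cv2.resize(cv2.convertScaleAbs(im[180:260,130:450],alpha=1.6),None,fx=2.5,fy=5,interpolation=cv2.INTER_CUBIC))
```

```text
lid near edge L [ 533.7 -238.7] rack -99.6 -97.3
lid near edge R [ 530.4 -181. ] rack -97.1 -39.5
base foot L [ 538.4 -243.5] rack -95.3 -102.5
base foot R [ 535.1 -187.5] rack -93.2 -46.5
kept foot L [543.4 -19.4] rack -68.6 120.0
kept foot R [538.3  37.9] rack -68.1 177.5
div foot [ 562.8 -179.6] rack -64.8 -41.3
```

View pics/c5.png

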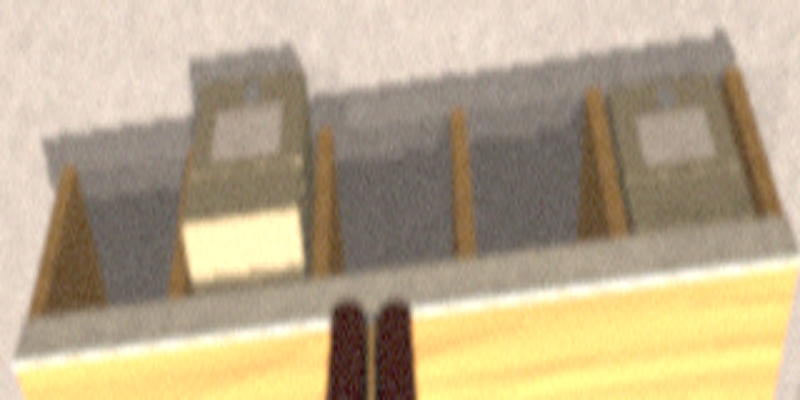

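The peek shows box C in bay 4, lid down, but its near end is at rack x≈-96, about 28 mm out. The kept box in bay 1 measures -68.4, which fits. The fingers had stopped at -83.5, so the box must have been displaced afterwards. Pushing again and checking.

Run:
```python
from h import *
arm.move_to([*mouth(-160,4),120],quat(RY))
push(4,-85)
arm.move_to([440,-150,220],quat(RY));peek(-150,"k2");print(telemetry.get_state()["time"])
im,T=load("k2");cv2.imwrite("pics/c6.png",cv2.resize(cv2.convertScaleAbs(im[170:270,130:450],alpha=1.6),None,fx=2.5,fy=5,interpolation=cv2.INTER_CUBIC))
```

```text
push end x_rack -83.5 F 15.9
done 93.2 [ 510.6 -215.3  119.5] F [0.2 0.8 0.2] op 0.4 g 0.0
97.175
```

View pics/c6.png

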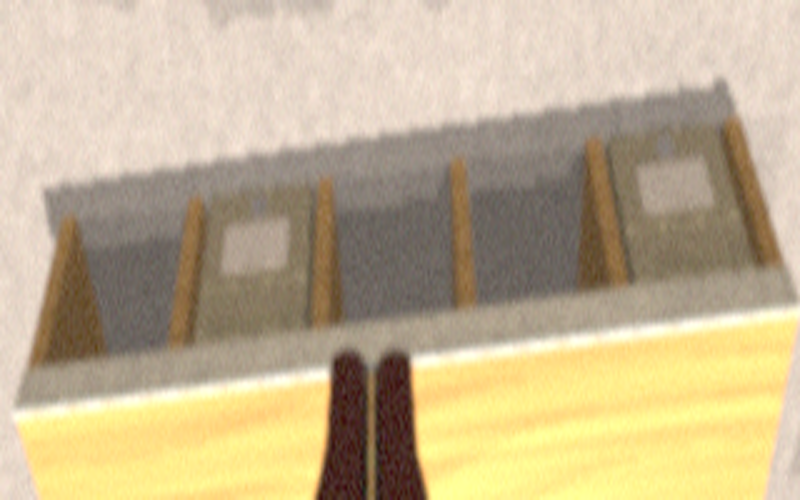

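Box C is now flush with the kept box and its lid is down. Next, B into bay 3 and A into bay 2.

```bash
sed -i 's/x<-90/x<-88/g' h.py
python3 - <<'E'
from h import *
arm.move_to([470,0,250],quat(0))
c,l,s,a=find(np.array([602,158]),0,"f_B2");print(c.round(1),round(l),round(s),round(a,1))
assert l<145 and s<70
g=pick(c,np.radians(a));carry([(440,175)],3);insert(3)
c,l,s,a=find(np.array([601,348]),np.radians(-6),"f_A");print("A",c.round(1),round(l),round(s),round(a,1));st("")
E
```

```text
[599.5 157.7] 139 59 1.1
grip 105.3 [584.6 157.5   6.2] F [0.1 0.8 2.1] op 56.0 g 40.0
carried 111.0 [ 439.4 -147.3   11. ] F [ 0.4 -1.2 -2.8] op 56.1 g 40.0
at mouth 113.0 [ 462.3 -147.7    6.2] F [-1.1  0.2 -2.9] op 56.1 g 40.0
inserted 115.2 [ 527.4 -141.6    6.5] F [-0.4  0.  -2.6] op 55.5 g 40.0
push end x_rack -83.6 F 15.8
done 128.9 [ 503.6 -143.7  119.5] F [ 0.5 -0.2  0.9] op 0.8 g 0.0
A [600.4 348. ] 137 59 -6.2
 131.1 [616.2 347.5 250. ] F [-0.7 -0.  -0. ] op 0.4 g 0.0
```

Run:
```python
from h import *
pick(np.array([600.4,348.]),np.radians(-6.2));carry([(585,175),(440,175)],2);insert(2)
arm.move_to([440,-150,220],quat(RY));peek(-110,"k3");st("")
im,T=load("k3");cv2.imwrite("pics/c7.png",cv2.resize(cv2.convertScaleAbs(im[150:270,130:450],alpha=1.6),None,fx=2.5,fy=5,interpolation=cv2.INTER_CUBIC))
```

```text
grip 134.7 [585.6 349.7   6.3] F [-0.5  0.2  2.2] op 55.8 g 40.0
carried 141.3 [439.4 -75.6  11. ] F [ 0.4 -0.3 -2.8] op 55.8 g 40.0
at mouth 143.2 [455.5 -76.1   6.2] F [ 0.1  0.4 -3. ] op 55.9 g 40.0
inserted 145.4 [520.2 -69.9   6.5] F [-0.5 -0.  -3.3] op 55.9 g 40.0
push end x_rack -83.6 F 15.7
done 159.1 [496.6 -72.1 119.5] F [ 0.2  1.2 -0.7] op 0.7 g 0.0
 162.9 [ 430. -110.  200.] F [0.8 0.4 0.4] op 0.2 g 0.0
```

View pics/c7.png

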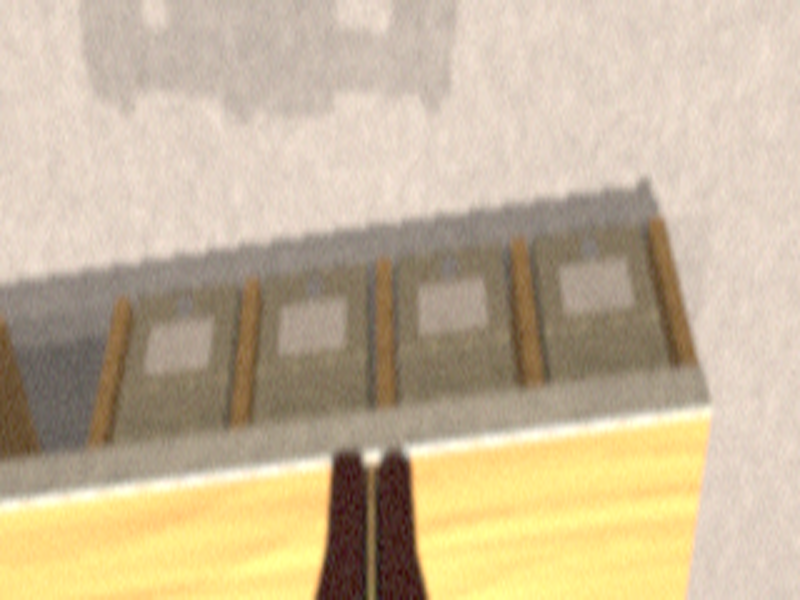

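All four occupied holes show ends flush in line, upright, with lids closed. Handing in.

```bash
python3 -c "
from h import *
print(arm.sign_off())"
```

```text
the job is handed in; nothing more can be done
None
```

The job is handed in: all three loose buff boxes (no fourth was there) had their lids pressed fully home and are filed against the back stop in pigeonholes 2, 3 and 4. One box slid about 28 mm back out after filing and was pushed in again; the final wrist view showed all three flush with the filed box in hole 1.

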